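# Weigh the copper electrode

### The job

Take the copper plate out of its channel in the electrode board and weigh it: press on it lightly and slide it along the channel, out over the board's open front edge (towards the robot), until it overhangs enough to be pinched, without letting it tip off. Then pinch it by the overhanging end, lift it clear and lay it gently, flat and centred, on the balance's round pan, and leave it there. Press hard neither on the plate nor on the pan, and leave the other plates, the bottle and the battery pack where they are.

Things in the scene. Friction and masses are not known exactly. Their poses are not given: they have to be found in the camera images.
- plate: copper plate, 150 x 55 x 2 mm, 120 to 170 g, loose in one of the board's three channels; origin at the centre of its underside, x along its length and the channel, z up. Its front end starts 10 to 45 mm in from the board's front edge; it tips off if its middle passes that edge. Shut fingers pressing it with 7 to 9 N drag it along (less may slip); over 10 N scores its polish
- board: grey PVC electrode board, 230 mm (x) by 234 mm (y), level, on rubber bumpers on the wooden case (gives 0.3 mm under 10 N); three channels along x, 58 mm wide, 3 mm deep, 73 mm apart, open at the front (-x), shut behind; so the ribs stand 1 mm above the plates and hide their sides. Origin under its middle, 12 mm below the channel floors
- board_edge (a point): middle of the board's front edge at the height of the channel floors (94 to 105 mm above the bench: the case has adjustable feet); the case below, 250 x 280 mm, begins 10 mm behind it; axes as the board: -x points out over the free space in front
- balance: white laboratory balance, fixed: casing about 235 mm (x) by 170 mm (y), top 48 mm above the bench (40 mm at the key panel in front); origin under the casing, -x towards its key panel and display
- pan: round steel weighing pan, 80 mm across and 4 mm thick, on a slim stub, so that its underside stands 24 mm above the casing; it gives about 1 mm per 3 N, to a stop at 4 mm, and is harmed by more than 12 N. Origin on its axis, 24 mm below its top face
- pan_top (a point): centre of the pan's top face, 76 mm above the bench when unloaded; axes as the balance
- zinc: silvery zinc plate, same size as the copper one, in another channel; origin at the centre of its underside. Leave alone
- carbon: black carbon plate, same size as the copper one, in another channel; origin at the centre of its underside. Leave alone
- bottle: amber bottle with blue cap, 60 mm across, 150 mm high, standing on the bench beside the balance; origin at its foot. Leave alone
- pack: black and grey battery pack with an upright stem, 98 x 77 mm, 91 mm high, standing on the bench in front of the balance; origin at its foot. Leave alone
Things that resemble listed ones, but are neither listed nor needed, are in the scene too. Of the things like the plate, leave any that is turquoise or yellow; of the rest the larger one is meant.

How it is judged:
On the way, in this order (a step that is already met when the one before it is completed fails the run):
1. the plate, still lying flat in its channel, sticks out over the board's front edge by 20 mm or more (its middle 0 to 55 mm behind the edge) (x of plate in the frame of board_edge between 0 and 0.055 m and z of plate in the frame of board_edge between -0.004 and 0.005 m and angle between plate's own z axis and vertical below 0.06 rad), for 0.2 s.
2. the plate is held by the fingers and lifted 15 mm or more clear of the channel (contact force between plate and the fingers above 1 N and contact force between plate and board below 0.05 N and z of plate in the frame of board_edge above 0.015 m), for 0.2 s.
At the end, for the whole second after the job is handed in: the copper plate lies flat (within 3 degrees) and at rest on the balance pan, carried by it, its middle within 20 mm of the pan's centre (horizontal distance between plate and pan_top below 0.02 m and angle between plate's own z axis and vertical below 0.05 rad and z of plate in the frame of pan_top between -0.003 and 0.003 m and contact force between plate and pan above 0.8 N and linear speed of plate below 0.01 m/s and angular speed of plate below 0.05 rad/s); the robot touches nothing.
It fails at once if the copper plate pressed against the board with more than 12 N (its own weight included) while the hand is behind the board's front edge, over the board (contact force between plate and board above 12 N and x of the grasp point in the frame of board_edge above 0 m).
It fails at once if the pan loaded with more than 12 N (contact force between pan and anything else above 12 N).
It fails at once if the plate dropped to the bench (height (world z) of plate below 0.05 m).
It fails at once if another plate, the bottle or the battery pack moved more than 15 mm (distance of any of zinc, carbon, bottle, pack from where it was at the start of the episode above 0.015 m).
It fails at once if the bottle or battery pack tipped (angle between any of bottle, pack's own z axis and vertical above 0.3 rad).
It also fails if it takes over 67 s, if anything falls off the work surface, if the arm or the gripper's body presses on something with over 40 N, if the wrist force passes 120 N, or if a joint passes its speed limit or range.

### The arm

A 6-joint arm with a two-finger parallel gripper is mounted at the origin on the work surface. World frame = base frame: x ahead of the robot, y to its left, z up, the work surface at z = 0. Lengths are in m, angles in rad, forces in N, time in s.
With the tool pointing down it reaches from about 0.425 to 0.95 m from the base axis. Payload 3.5 kg.
Tool frame: the origin (TCP) lies midway between the tips of the shut fingers; the grasp point (between the pads) lies 19 mm behind it; z points along the fingers, y is the line along which they close (so a half turn about z gives the same grasp; the last joint's range is limited). The gripper opens to 85 mm and grips with 20 to 120 N. Pads are 22 mm wide; open, the fingers measure 114 mm over their backs; the gripper's body (76 mm by 85 mm) begins 54 mm behind the grasp point. The pads swing forward as they close: fully open they stand 13 mm farther back than shut.
Start: joints at [-1.276, 0.286, 1.577, -0, 1.279, -0.15], TCP at [0.29, -0.609, 0.231] pointing down, gripper open.
Joint ranges: [-2.77, 2.77], [-0.9, 2.22], [0.21, 2.48], [-1.53, 4.67], [0.24, 2.81], [-2.84, 2.84]. Speed limits (rad/s): [2.79, 2.79, 3.14, 3.14, 3.14, 3.14].

### API

Orientations are given as a unit quaternion [x, y, z, w].
In Python, from plant import get_state, read_camera, ctrl gives the robot as it stands.
- The arm moves only by the shell command python3 -m crank 'ROWS' [FORCE]. ROWS is JSON, a list of rows, each a list of 3 entries, a list of its own where there are three numbers: the shift along the tool's x, y, z in mm, then the turn about the tool's z in degrees, then the closure in counts, from 0 (fully open) to 255 (shut). In form: [[[tx, ty, tz], yaw, claw], ...]. A call has 1 to 10 rows; each row is the pose to reach, as a shift and turn from the pose commanded when the call began, along the tool's axes at that moment; what a row does not reach only later rows make up. A row lasts 1/10 s, in which the tool goes at most 50 mm and 8.59 degrees, less where a joint would pass 70% of its speed; a pose out of reach is approached as far as the arm can. A call with a gripper value outside its range is refused whole. The fingers move at their own pace and stop on an object; FORCE is the grip in N (left out, the last holds). Time passes only in rows, so rows that repeat a pose let the fingers close. It gives the time, the measured TCP pose, the force, the opening and the grip force at its end, in the units of the state.
- get_state(): the state, without advancing time (a new reading comes with each control period).
- read_camera(name): name is "scene" or "side" or "wrist"; returns a dict with "frame" (480x640x3 uint8, blue, green, red), "range_z" (480x640 float32, m along the optical axis (not along the pixel's ray), 0 where there is no reading), "vfov" (degrees; the focal length in pixels is half the picture's height over the tangent of half this angle, whatever the lens; pixels are square), "cx", "cy" (the principal point, pixels), "origin" and "orientation" of the camera in the world. Camera axes: x right, y down, z forward; pixel columns grow to the right and rows downward; lengths in m; the calibration is good to about 2 mm. A picture is of the moment at which its call begins.
- ctrl.sign_off(): hands the job in; it is judged then, once.
The state is a dict: "time": time; "qpos": joint angles; "dq": joint speeds; "joint_efforts": joint torques, N m; "eef_pos": TCP position; "tcp_rot": TCP orientation; "contact_force": force on the tool from outside, world axes, zero at the start; "wrist_torque": the same for the moment, N m; "opening": opening from 0.0 (shut) to 1.0 (fully open); "finger_force": force on a finger pad.
Only numpy, scipy, OpenCV 4.12 (cv2) and the standard library are available. Lean on these libraries where they do the work, as an engineer would, in place of code of your own. Each camera call takes 0.05 s, during which the arm holds its last target. There are 200 camera calls.

## Working session

There is one attempt and no reset: what is moved stays moved. The work goes in short steps, Python scripts to look and compute and a shell command to move; the robot and the scene stay as the last step left them, time stands still between calls to the robot, and variables do not carry over. Pictures are saved under pics/ and viewed, at most 10 in all, crops included, and the job is handed in when it is done.

```bash
mkdir -p pics; cat > h.py <<'E'
import numpy as np, cv2
from plant import get_state, read_camera, ctrl
from scipy.spatial.transform import Rotation as R
def cloud(c):
    d=c["range_z"]; h,w=d.shape; f=h/2/np.tan(np.radians(c["vfov"])/2)
    v,u=np.mgrid[:h,:w]
    p=np.stack([(u-c["cx"])/f*d,(v-c["cy"])/f*d,d],-1)
    P=p@R.from_quat(c["orientation"]).as_matrix().T+np.array(c["origin"])
    P[d<=0]=np.nan
    return P
E
python3 - <<'E'
from h import *
import pickle
s=get_state();print(s)
D={n:read_camera(n) for n in("scene","side","wrist")}
pickle.dump(D,open('d0.pkl','wb'))
for n,c in D.items(): print(n,c["origin"],c["orientation"],c["vfov"],c["cx"],c["cy"]); cv2.imwrite(f'pics/{n}0.png',c["frame"])
E
```

```text
{'time': 0.0, 'qpos': array([-1.27602910e+00,  2.87197880e-01,  1.57816220e+00,  9.68503381e-06,
        1.27859340e+00, -1.50066861e-01]), 'dq': array([-1.04366131e-05, -1.30804238e-03, -1.35692122e-04, -3.24567759e-04,
       -8.85604542e-04, -3.15334583e-04]), 'joint_efforts': array([ 2.49933428e-04, -4.05973649e+01, -2.92628431e+01, -7.75051149e-05,
        5.71089622e-03,  1.00577688e-05]), 'eef_pos': array([ 0.29025541, -0.6086881 ,  0.22993371]), 'tcp_rot': array([ 9.75366757e-01,  2.20586253e-01, -8.07049031e-05, -1.17765674e-03]), 'contact_force': array([0.13600134, 0.63865708, 0.32262483]), 'wrist_torque': array([-0.03759101,  0.00736599, -0.01232156]), 'finger_force': 0.0, 'opening': 1.0008889749219054}
scene [1.23578354 0.32352113 0.73421273] [ 0.49653106  0.77007081 -0.33861939 -0.21397375] 55.571148488455194 317.57295474756904 242.86013964205216
side [ 0.41600291 -0.3894427   0.65194335] [ 0.92957972 -0.15791757  0.06215279 -0.32723175] 57.7724295710987 327.7711326632533 239.11659601185752
wrist [ 0.3544265  -0.57737557  0.37272617] [ 0.83677203 -0.52849583 -0.07715398  0.12063166] 69.41132524325069 317.7363001152662 240.13720167247172
```

View pics/scene0.png

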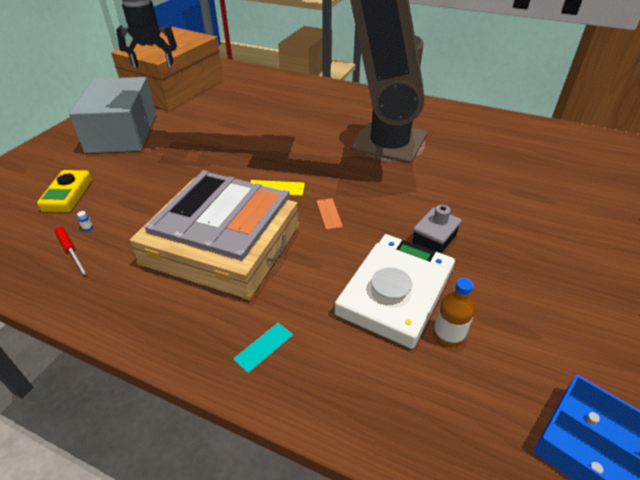

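View pics/side0.png

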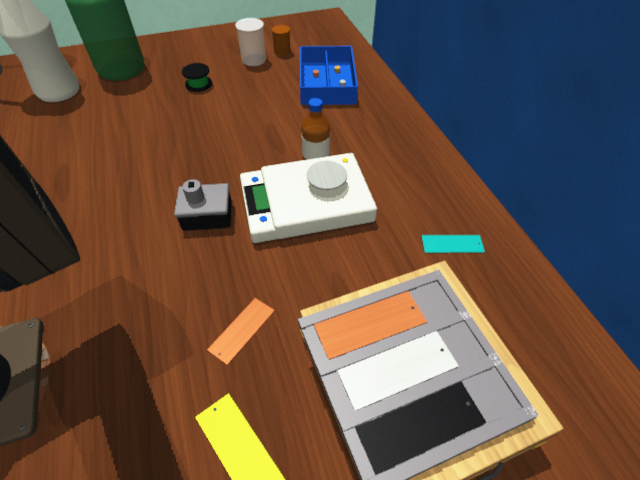

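Candidates: the copper plate in the board, side (370,323) / scene (258,210); a smaller copper strip on the bench, side (240,330) / scene (330,213); yellow, side (240,440); turquoise, side (452,243). By the description it is the larger one, in the board's channel. The balance pan is at side (327,178), the bottle at (316,130) and the pack at (203,205).

```bash
python3 - <<'E'
from h import *
import pickle
D=pickle.load(open('d0.pkl','rb'))
for n in("side","scene"):
    c=D[n];P=cloud(c);hsv=cv2.cvtColor(c["frame"],cv2.COLOR_BGR2HSV)
    z=P[...,2]
    m=((hsv[...,0]>4)&(hsv[...,0]<14)&(hsv[...,1]>140)&(hsv[...,2]>150)&(z>.08)&(z<.13)).astype(np.uint8)
    k,l,st,ce=cv2.connectedComponentsWithStats(m); i=1+np.argmax(st[1:,4])
    q=P[l==i]; q=q[~np.isnan(q[:,0])]
    r=cv2.minAreaRect((q[:,:2]*1000).astype(np.float32))
    print(n,'plate',st[i],r,cv2.boxPoints(r).tolist(),'z',np.median(q[:,2]),np.percentile(q[:,2],[5,95]))
    A=np.c_[q[:,:2]-q[:,:2].mean(0),np.ones(len(q))];print('slope',np.linalg.lstsq(A,q[:,2],rcond=None)[0])
    # board: grey points at height 
    x,y=P[...,0],P[...,1]
    zp=np.median(q[:,2])
    g=(hsv[...,1]<60)&(abs(z-zp)<.006)&(np.hypot(x-q[:,0].mean(),y-q[:,1].mean())<.4)
    g=cv2.morphologyEx((g|(l==i)).astype(np.uint8),cv2.MORPH_OPEN,np.ones((3,3)))
    k,l2,st2,_=cv2.connectedComponentsWithStats(g);j=1+np.argmax(st2[1:,4])
    b=P[l2==j];r=cv2.minAreaRect((b[:,:2]*1000).astype(np.float32));print(' board',r,cv2.boxPoints(r).tolist())
    # pan
    s=c["frame"].astype(int);g=((abs(z-.076)<.007)&(x>.3)&(hsv[...,1]<70)).astype(np.uint8)
    k,l3,st3,ce3=cv2.connectedComponentsWithStats(g)
    for t in range(1,k):
        if st3[t,4]>300:
            pp=P[l3==t];pp=pp[abs(pp[:,2]-np.percentile(pp[:,2],80))<.003]
            print(' pan?',ce3[t],st3[t],cv2.minEnclosingCircle((pp[:,:2]*1000).astype(np.float32)),pp.mean(0))
    # casing
    g=((abs(z-.048)<.006)&(hsv[...,1]<70)&(hsv[...,2]>150)).astype(np.uint8)
    k,l3,st3,ce3=cv2.connectedComponentsWithStats(g);t=1+np.argmax(st3[1:,4]);pp=P[l3==t];print(' casing',st3[t],cv2.minAreaRect((pp[:,:2]*1000).astype(np.float32)))
cv2.imwrite('pics/crop.png',cv2.resize(D["side"]["frame"][240:480,180:580],(800,480)))
E
```

```text
side plate [ 314  291  112   68 3745] ((576.067138671875, -135.87942504882812), (149.57289123535156, 57.06942367553711), 2.425325870513916) [[500.1401672363281, -110.5350341796875], [502.5552062988281, -167.5533447265625], [651.994140625, -161.22381591796875], [649.5791015625, -104.20550537109375]] z 0.10388099032788145 [0.10228483 0.10545895]
slope [-0.00098887 -0.00353778  0.10387968]
 board ((601.5108642578125, -208.84942626953125), (231.3546142578125, 234.79229736328125), 2.648940324783325) [[480.53155517578125, -96.92489624023438], [491.38275146484375, -331.4662780761719], [722.4901733398438, -320.7739562988281], [711.6389770507812, -86.23257446289062]]
 pan? [326.1406086  175.07345226] [306 161  41  29 953] ((628.7600708007812, 199.32058715820312), 40.70487976074219) [0.62875462 0.19823992 0.07575068]
 casing [ 261  153  116   76 4848] ((609.529296875, 201.99252319335938), (171.9518585205078, 199.5878448486328), 84.61353302001953)
scene plate [ 227  190   52   44 1002] ((578.831298828125, -136.7523193359375), (148.82540893554688, 54.498809814453125), 2.6690146923065186) [[503.23040771484375, -112.99758911132812], [505.76824951171875, -167.43728637695312], [654.4321899414062, -160.50704956054688], [651.8943481445312, -106.06735229492188]] z 0.10464714046557105 [0.10282939 0.10648759]
slope [-0.00059824  0.00218844  0.10461234]
 board ((602.5823974609375, -208.13101196289062), (234.76333618164062, 237.41494750976562), 2.371497392654419) [[480.38934326171875, -94.3823013305664], [490.21319580078125, -331.5939025878906], [724.7754516601562, -321.8797302246094], [714.9515991210938, -84.66812133789062]]
 pan? [391.31343284 282.08358209] [ 371  267   41   31 1005] ((631.093505859375, 201.07347106933594), 40.70661163330078) [0.63303877 0.20117292 0.07598325]
 casing [ 335  243  114   95 5044] ((609.7727661132812, 202.76699829101562), (169.62884521484375, 205.50218200683594), 84.42715454101562)
```

View pics/crop.png

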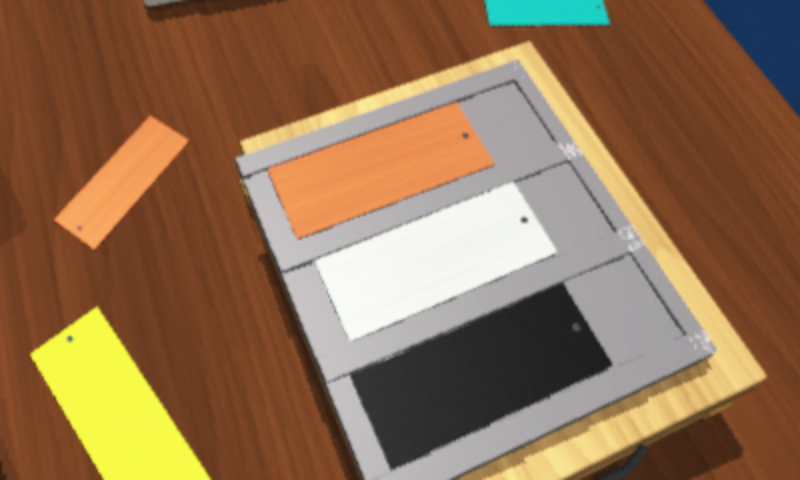

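The crop confirms it: the copper plate lies in the left channel, front end about 19 mm in from the edge, yaw about 2.5°. Its centre is at about (0.577, -0.136) with its top at 0.104. The pan is at about (0.630, 0.200), height 0.076. Both agree with the sizes given, so I'm moving now.

```bash
python3 -m crank '[[[30,-18,0],3,255],[[70,-42,0],7,255],[[110,-67,0],11,255],[[155,-94,0],15,255],[[200,-121,0],19,255],[[245,-149,0],23,255],[[290,-176,0],23,255],[[335,-203,0],23,255],[[380,-231,0],23,255],[[410,-249,0],23,255]]' 40
python3 - <<'E'
from h import *
s=get_state();r=R.from_quat(s['tcp_rot']).as_matrix();print(s['eef_pos'],r.round(4).tolist(),s['contact_force'])
t=np.array([.600,-.1355,.125])-s['eef_pos'];print((r.T@t*1000).round(1),np.degrees(np.arctan2(r[1,0],r[0,0])))
E
```

```text
time: 1.15
eef_pos: [0.5535, -0.2069, 0.2311]
tcp_rot: [1.0, 0.022, -0.0, -0.0]
contact_force: [1.2, 0.5, 0.4]
opening: -0.001
finger_force: 0.0
[ 0.55352999 -0.20686639  0.23114817] [[0.9991, 0.0433, -0.0002], [0.0433, -0.9991, 0.0001], [-0.0002, -0.0001, -1.0]] [1.22816595 0.4904045  0.41569987]
[ 49.5 -69.3 106.1] 2.481015878517156
```

```bash
python3 -m crank '[[[10,-14,20],0,255],[[25,-35,40],0,255],[[40,-55,60],0,255],[[49,-69,80],0,255],[[49,-69,85],0,255],[[49,-69,90],0,255],[[49,-69,90],0,255],[[49,-69,90],0,255]]'
python3 - <<'E'
from h import *
c=read_camera("wrist");cv2.imwrite('pics/w1.png',c["frame"])
F=[]
for i in range(4): read_camera("side");F.append(get_state()['contact_force'])
print(np.array(F).round(2).tolist(),get_state()['eef_pos'])
for n in ("side","wrist"):
    c=read_camera(n);P=cloud(c);hsv=cv2.cvtColor(c["frame"],cv2.COLOR_BGR2HSV);z=P[...,2]
    m=((hsv[...,0]>4)&(hsv[...,0]<14)&(hsv[...,1]>140)&(z>.095)&(z<.112)).astype(np.uint8)
    q=P[m>0];r=cv2.minAreaRect((q[:,:2]*1000).astype(np.float32));print(n,r,np.median(q[:,2]),len(q))
E
```

```text
time: 1.95
eef_pos: [0.5991, -0.1389, 0.1424]
tcp_rot: [1.0, 0.021, 0.001, 0.0]
contact_force: [-0.1, 0.6, -0.1]
opening: 0.0
finger_force: 0.0
[[0.23, -0.5, 1.03], [0.22, -0.55, -0.92], [-0.48, 0.46, 0.92], [0.22, 0.56, 0.48]] [ 0.59910451 -0.13834936  0.14210593]
side ((576.84423828125, -135.82081604003906), (151.1437225341797, 57.07865905761719), 2.2199594974517822) 0.10388310831776015 966
wrist ((576.24169921875, -135.76336669921875), (145.353515625, 54.22586441040039), 2.269954204559326) 0.10406674444081146 7266
```

View pics/w1.png

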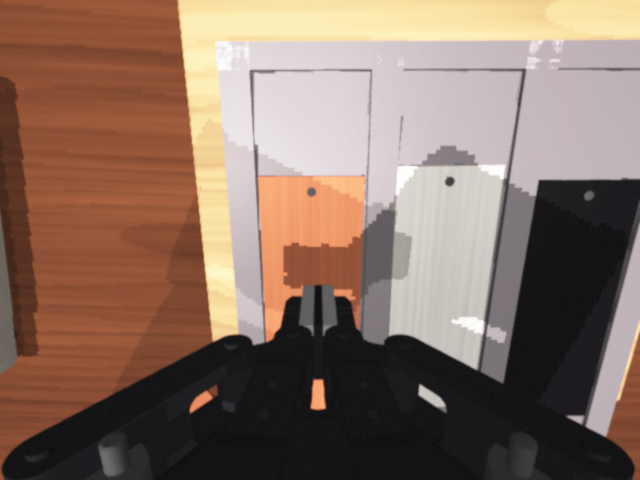

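The wrist view shows the copper plate (310,250) with its rear edge at row 176. The shut fingers are over the plate in the middle of the channel. Descending.

```bash
python3 -m crank '[[[0,-3,10],0,255],[[0,-3,20],0,255],[[0,-3,28],0,255],[[0,-3,32],0,255],[[0,-3,34],0,255],[[0,-3,34],0,255],[[0,-3,34],0,255]]'
cat > f.py <<'E'
from h import *
F=[]
for i in range(5): read_camera("side");s=get_state();F.append(s['contact_force'])
print('F',np.mean(F,0).round(2),'z',s['eef_pos'].round(4),'ff',s['finger_force'])
E
python3 f.py
```

```text
time: 3.0
eef_pos: [0.599, -0.1349, 0.1076]
tcp_rot: [1.0, 0.022, 0.0, 0.0]
contact_force: [-0.5, 0.0, 0.5]
opening: -0.002
finger_force: 0.0
F [-0.02  0.07 -0.18] z [ 0.5989 -0.1349  0.1077] ff 0.0
```

```bash
python3 -m crank '[[[0,0,0.5],0,255],[[0,0,1],0,255],[[0,0,1.5],0,255],[[0,0,1.5],0,255]]'; python3 f.py
```

```text
time: 3.65
eef_pos: [0.5987, -0.1348, 0.1057]
tcp_rot: [1.0, 0.022, -0.0, -0.0]
contact_force: [0.3, -0.4, -0.6]
opening: 0.001
finger_force: 0.0
F [-0.1  -0.17 -0.19] z [ 0.5988 -0.1348  0.1058] ff 0.0
```

```bash
for i in 1; do python3 -m crank '[[[0,0,0.5],0,255],[[0,0,0.5],0,255]]'; python3 f.py; python3 -m crank '[[[0,0,0.5],0,255],[[0,0,0.5],0,255]]'; python3 f.py; done
```

```text
time: 4.1
eef_pos: [0.5987, -0.1348, 0.1053]
tcp_rot: [1.0, 0.022, -0.0, -0.0]
contact_force: [0.4, -0.0, 0.9]
opening: -0.002
finger_force: 0.0
F [0.17 0.24 0.03] z [ 0.5988 -0.1348  0.1053] ff 0.0
time: 4.55
eef_pos: [0.5987, -0.1348, 0.1048]
tcp_rot: [1.0, 0.022, -0.0, -0.0]
contact_force: [0.2, -0.2, -0.1]
opening: 0.003
finger_force: 0.0
F [-0.05 -0.01 -0.01] z [ 0.5988 -0.1348  0.1048] ff 0.0
```

```bash
python3 -m crank '[[[0,0,0.3],0,255],[[0,0,0.3],0,255]]'; python3 f.py; python3 -m crank '[[[0,0,0.3],0,255],[[0,0,0.3],0,255]]'; python3 f.py
```

```text
time: 5.0
eef_pos: [0.5987, -0.1348, 0.1045]
tcp_rot: [1.0, 0.022, -0.0, -0.0]
contact_force: [0.1, -0.0, -0.9]
opening: 0.001
finger_force: 0.0
F [-0.16  0.26 -0.02] z [ 0.5988 -0.1348  0.1045] ff 0.0
time: 5.45
eef_pos: [0.5987, -0.1348, 0.1042]
tcp_rot: [1.0, 0.022, -0.0, -0.0]
contact_force: [0.1, -0.3, 0.2]
opening: 0.002
finger_force: 0.0
F [-0.11  0.18  0.12] z [ 0.5988 -0.1348  0.1042] ff 0.0
```

```bash
python3 -m crank '[[[0,0,0.3],0,255],[[0,0,0.3],0,255]]'; python3 f.py
```

```text
time: 5.9
eef_pos: [0.5988, -0.1348, 0.1041]
tcp_rot: [1.0, 0.022, 0.0, 0.0]
contact_force: [-0.3, 0.3, 1.0]
opening: -0.002
finger_force: 0.4
F [-0.54  0.12  0.98] z [ 0.5988 -0.1348  0.1041] ff 0.6322748400270939
```

```bash
python3 -m crank '[[[0,0,0.2],0,255],[[0,0,0.2],0,255]]'; python3 f.py
```

```text
time: 6.35
eef_pos: [0.5988, -0.1348, 0.104]
tcp_rot: [1.0, 0.022, -0.0, 0.0]
contact_force: [-0.1, -0.7, 2.5]
opening: -0.001
finger_force: 1.3
F [-1.29 -0.07  3.45] z [ 0.5988 -0.1348  0.104 ] ff 1.7517643421888351
```

```bash
python3 -m crank '[[[0,0,0.2],0,255],[[0,0,0.2],0,255]]'; python3 f.py
```

```text
time: 6.8
eef_pos: [0.5988, -0.1348, 0.104]
tcp_rot: [1.0, 0.022, 0.0, 0.0]
contact_force: [-1.8, 1.1, 5.0]
opening: 0.002
finger_force: 2.6
F [-2.21  1.13  4.89] z [ 0.5988 -0.1348  0.1039] ff 2.6183877512812614
```

Contact at z = 0.104, about 10 N per mm of command. Going to about 7.8 N.

```bash
python3 -m crank '[[[0,0,0.25],0,255],[[0,0,0.25],0,255]]'; python3 f.py
```

```text
time: 7.25
eef_pos: [0.5988, -0.1348, 0.1039]
tcp_rot: [1.0, 0.022, -0.0, 0.0]
contact_force: [-2.9, 0.8, 6.6]
opening: -0.0
finger_force: 3.1
F [-3.12  0.99  6.54] z [ 0.5988 -0.1348  0.1039] ff 3.050431480803164
```

```bash
python3 -m crank '[[[0,0,0.1],0,255],[[-1,0,0.1],0,255],[[-2,0,0.1],0,255],[[-4,0,0.1],0,255],[[-6,0,0.1],0,255],[[-8,0,0.1],0,255],[[-8,0,0.1],0,255]]'; python3 f.py
cat > p.py <<'E'
from h import *
for n in ("side","wrist"):
    c=read_camera(n);P=cloud(c);hsv=cv2.cvtColor(c["frame"],cv2.COLOR_BGR2HSV);z=P[...,2]
    m=((hsv[...,0]>4)&(hsv[...,0]<14)&(hsv[...,1]>140)&(z>.095)&(z<.112)).astype(np.uint8)
    q=P[m>0];a=np.radians(2.3);e=q[:,:2]@np.array([np.cos(a),np.sin(a)])*1000
    print(n,'along min/max',np.percentile(e,[.3,99.7]).round(1),'y',np.percentile(q[:,:2]@np.array([-np.sin(a),np.cos(a)])*1000,[1,99]).round(1),'z',np.median(q[:,2]),len(q))
E
python3 p.py
```

```text
time: 8.2
eef_pos: [0.5913, -0.1356, 0.1039]
tcp_rot: [1.0, 0.022, 0.001, 0.001]
contact_force: [2.2, -0.6, 5.2]
opening: 0.0
finger_force: 2.7
F [2.19 0.19 5.79] z [ 0.5913 -0.1356  0.1039] ff 2.859595108357098
side along min/max [488.3 634.3] y [-187.4 -134.3] z 0.10381320358695828 1284
wrist along min/max [528. 637.] y [-185.8 -132.5] z 0.10391203164857965 13223
```

It moved with the finger, about 8 mm. Press dropped to 5.8 N, so I'm topping it up and carrying on.

```bash
python3 -m crank '[[[-1,0,0.2],0,255],[[-3,0,0.2],0,255],[[-5,0,0.2],0,255],[[-8,0,0.2],0,255],[[-11,0,0.2],0,255],[[-14,0,0.2],0,255],[[-17,0,0.2],0,255],[[-19,0,0.2],0,255],[[-20,0,0.2],0,255],[[-20,0,0.2],0,255]]'; python3 f.py; python3 p.py
```

```text
time: 9.55
eef_pos: [0.5715, -0.1365, 0.1039]
tcp_rot: [1.0, 0.022, 0.001, 0.001]
contact_force: [2.4, -0.8, 5.6]
opening: 0.001
finger_force: 2.9
F [ 2.32 -0.09  5.98] z [ 0.5715 -0.1365  0.1039] ff 3.046140417427523
side along min/max [467.5 613.5] y [-187.8 -134.9] z 0.10376434016749714 1338
wrist along min/max [508.3 617.7] y [-185.9 -132.7] z 0.1039028487555197 13633
```

```bash
python3 -m crank '[[[-1,0,0.1],0,255],[[-3,0,0.1],0,255],[[-5,0,0.1],0,255],[[-8,0,0.2],0,255],[[-11,0,0.2],0,255],[[-14,0,0.2],0,255],[[-17,0,0.2],0,255],[[-19,0,0.2],0,255],[[-20,0,0.2],0,255],[[-20,0,0.2],0,255]]'; python3 f.py; python3 p.py
```

```text
time: 10.9
eef_pos: [0.5517, -0.1375, 0.1039]
tcp_rot: [1.0, 0.022, 0.001, 0.001]
contact_force: [2.1, -0.1, 6.1]
opening: 0.002
finger_force: 3.2
F [1.77 0.04 6.36] z [ 0.5517 -0.1375  0.1039] ff 3.2568764366442338
side along min/max [447.8 594.2] y [-188.1 -134.6] z 0.10374784123045255 1400
wrist along min/max [488.5 597.9] y [-186.1 -132.7] z 0.1038940448672942 14586
```

```bash
python3 -m crank '[[[-1,0,0.1],0,255],[[-3,0,0.1],0,255],[[-5,0,0.1],0,255],[[-8,0,0.2],0,255],[[-11,0,0.2],0,255],[[-14,0,0.2],0,255],[[-17,0,0.2],0,255],[[-19,0,0.2],0,255],[[-20,0,0.2],0,255],[[-20,0,0.2],0,255]]'; python3 f.py; python3 p.py
```

```text
time: 12.25
eef_pos: [0.5319, -0.1384, 0.1039]
tcp_rot: [1.0, 0.022, 0.002, 0.001]
contact_force: [2.6, -0.8, 5.7]
opening: -0.0
finger_force: 3.4
F [ 2.48 -0.2   7.16] z [ 0.532  -0.1384  0.1039] ff 3.4772097659879364
side along min/max [428. 572.] y [-188.3 -134.3] z 0.10376199172426948 1459
wrist along min/max [468.8 578. ] y [-186.2 -132.8] z 0.10388183505728335 14695
```

Overhang is about 49 mm, with the plate's middle about 26 mm behind the edge. Lifting off, moving out in front and opening.

```bash
python3 -m crank '[[[0,0,-2],0,255],[[0,0,-8],0,255],[[0,0,-25],0,255],[[0,0,-45],0,255],[[-15,0,-60],0,200],[[-40,0,-60],0,100],[[-60,0,-60],0,0],[[-75,0,-60],0,0],[[-75,0,-60],0,0],[[-75,0,-60],0,0]]'; python3 - <<'E'
from h import *
c=read_camera("side");cv2.imwrite('pics/s2.png',c["frame"]);P=cloud(c);z=P[...,2]
a=np.radians(2.3)
hsv=cv2.cvtColor(c["frame"],cv2.COLOR_BGR2HSV)
m=(hsv[...,0]>4)&(hsv[...,0]<14)&(hsv[...,1]>140)&(z>.08)&(z<.112)
q=P[m];e=q[:,:2]@np.array([[np.cos(a),-np.sin(a)],[np.sin(a),np.cos(a)]])*1000
print('plate',np.percentile(e,[.5,99.5],axis=0).round(1),len(q),np.median(q[:,2]))
A=np.c_[q[:,:2]-q[:,:2].mean(0),np.ones(len(q))];print('slope',np.linalg.lstsq(A,q[:,2],rcond=None)[0])
s=get_state();print(s['eef_pos'],s['opening'],s['eef_pos'][:2]@np.array([[np.cos(a),-np.sin(a)],[np.sin(a),np.cos(a)]])*1000)
import pickle;D=pickle.load(open('d0.pkl','rb'))
P=cloud(D['side']);
pk=P[175:235,172:235].reshape(-1,3);pk=pk[pk[:,2]>.02];print('pack',pk.min(0),pk.max(0))
pk=P[100:160,298:335].reshape(-1,3);pk=pk[pk[:,2]>.06];print('bottle',np.percentile(pk,[2,98],axis=0))
E
```

```text
time: 13.6
eef_pos: [0.4555, -0.1408, 0.1621]
tcp_rot: [1.0, 0.021, -0.0, -0.0]
contact_force: [0.8, -0.1, 0.7]
opening: 0.993
finger_force: 0.0
plate [[ 427.9 -188.8]
 [ 689.7  292.8]] 456 0.10383977027511071
slope [-0.01146635 -0.00916728  0.10367357]
[ 0.45597565 -0.1409509   0.16230894] 1.0032358821566627 [ 449.95170048 -159.13647006]
pack [0.33547849 0.1879212  0.02002552] [0.4452662  0.28600037 0.09289524]
bottle [[0.62083561 0.29932864 0.06217412]
 [0.67435144 0.33577363 0.15038363]]
```

View pics/s2.png

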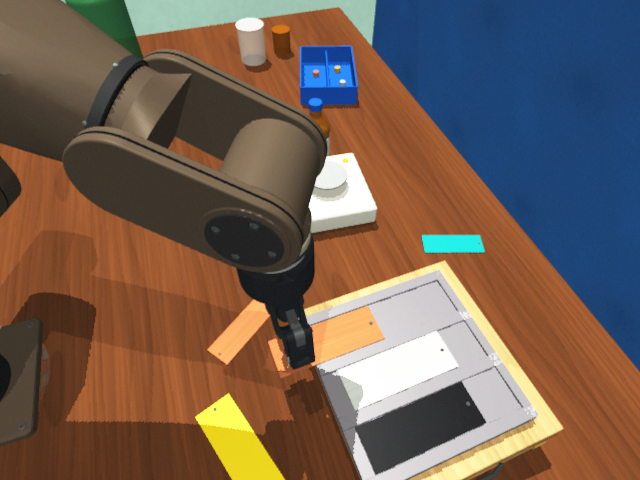

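The plate overhangs at (285,350) and lies flat; the gripper is above its end. Descending to straddle it, then gripping.

```bash
python3 -m crank '[[[0,0.5,20],0,0],[[0,0.5,40],0,0],[[0,0.5,55],0,0],[[0,0.5,65],0,0],[[0,0.5,73],0,0],[[0,0.5,79],0,0],[[0,0.5,80],0,0],[[0,0.5,80],0,0]]'; python3 -m crank '[[[0,0,0],0,40],[[0,0,0],0,60],[[0,0,0],0,80],[[0,0,0],0,110],[[0,0,0],0,130],[[0,0,0],0,130],[[0,0,0],0,130],[[0,0,0],0,130]]' 30;python3 f.py
```

```text
time: 14.45
eef_pos: [0.4562, -0.1416, 0.0828]
tcp_rot: [1.0, 0.022, 0.0, 0.0]
contact_force: [1.2, -0.3, 0.3]
opening: 1.001
finger_force: 0.0
time: 15.25
eef_pos: [0.4562, -0.1417, 0.0829]
tcp_rot: [1.0, 0.022, 0.0, 0.0]
contact_force: [-1.5, 0.7, 3.8]
opening: 0.63
finger_force: 31.1
F [-0.52 -0.39  3.22] z [ 0.4561 -0.1417  0.0828] ff 31.12289249897003
```

Gripped at 0.63 opening (54 mm, as expected). Raising the grip and lifting.

```bash
python3 -m crank '[[[0,0,0],0,255],[[0,0,0],0,255],[[0,0,0],0,255],[[0,0,-2],0,255],[[0,0,-5],0,255],[[0,0,-9],0,255],[[0,0,-14],0,255],[[0,0,-20],0,255],[[0,0,-26],0,255],[[0,0,-30],0,255]]' 110;python3 -m crank '[[[0,0,-8],0,255],[[0,0,-16],0,255],[[0,0,-24],0,255],[[0,0,-30],0,255],[[0,0,-30],0,255]]'; cat > pl.py <<'E'
from h import *
import sys
s=get_state();r=R.from_quat(s['tcp_rot']).as_matrix()
print('tcp',s['eef_pos'].round(4),'op',s['opening'],'ff',s['finger_force'],'yaw',np.degrees(np.arctan2(r[1,0],r[0,0])),'F',s['contact_force'].round(1))
for n in sys.argv[1:]:
    c=read_camera(n);P=cloud(c);z=P[...,2];hsv=cv2.cvtColor(c["frame"],cv2.COLOR_BGR2HSV)
    T=(P-s['eef_pos'])@r*1000
    m=(hsv[...,0]>3)&(hsv[...,0]<15)&(hsv[...,1]>120)&(T[...,0]<150)&(T[...,0]>-50)&(abs(T[...,1])<40)&(abs(T[...,2]+21)<25)
    m=cv2.erode(m.astype(np.uint8),np.ones((3,3)))>0
    q=T[m];A=np.c_[q[:,:2],np.ones(len(q))];k=np.linalg.lstsq(A,q[:,2],rcond=None)[0]
    rr=cv2.minAreaRect(q[:,:2].astype(np.float32))
    print(n,len(q),'tool-frame rect',np.round(rr[0],1),np.round(rr[1],1),rr[2],'z plane',k.round(4),'deg',np.degrees(k[:2]).round(2),'x ext',np.percentile(q[:,0],[.5,99.5]).round(1))
    cv2.imwrite(f'pics/{n}_{s["time"]:.2f}.png',c["frame"]); print(f'pics/{n}_{s["time"]:.2f}.png')
E
python3 pl.py side wrist scene
```

```text
time: 16.5
eef_pos: [0.4562, -0.1416, 0.1134]
tcp_rot: [1.0, 0.022, 0.0, 0.0]
contact_force: [-0.2, -0.0, -1.9]
opening: 0.584
finger_force: 113.9
time: 17.0
eef_pos: [0.4566, -0.1419, 0.144]
tcp_rot: [1.0, 0.022, 0.001, 0.001]
contact_force: [-1.0, 0.5, -1.6]
opening: 0.583
finger_force: 113.9
tcp [ 0.4566 -0.1419  0.144 ] op 0.5833808543556468 ff 113.91088485717773 yaw 2.4839771267687407 F [-1.   0.5 -1.6]
side 615 tool-frame rect [19.6  0.7] [80.5 52.9] 0.7162157893180847 z plane [ 2.54000e-02 -6.00000e-04 -1.97304e+01] deg [ 1.46 -0.03] x ext [-20.5  58.1]
pics/side_17.00.png
wrist 53447 tool-frame rect [45.1 -0.6] [135.6  54.9] 0.5189662575721741 z plane [ 2.46000e-02  8.00000e-04 -1.90172e+01] deg [1.41 0.05] x ext [-20.7 111.8]
pics/wrist_17.00.png
scene 770 tool-frame rect [54.2  0.2] [145.9  50. ] 0.20741711556911469 z plane [ 2.77000e-02  6.40000e-03 -1.90524e+01] deg [1.59 0.37] x ext [-16.8 126.1]
pics/scene_17.00.png
```

Held firmly, with only a 1.5° droop; the plate's middle is 54 mm ahead of the TCP and its underside about 16 mm above it. Carrying it to the pan.

```bash
python3 -m crank '[[[0,0,-8],0,255],[[0,0,-20],0,255],[[2,-6,-28],0,255],[[8,-20,-30],0,255],[[16,-40,-30],0,255],[[26,-65,-30],0,255],[[36,-90,-30],0,255],[[46,-115,-30],0,255],[[56,-140,-30],0,255],[[66,-165,-30],0,255]]' ; python3 -m crank '[[[10,-25,0],0,255],[[20,-50,0],0,255],[[30,-75,0],0,255],[[40,-100,0],0,255],[[50,-125,0],0,255],[[58,-145,0],0,255],[[64,-160,0],0,255],[[67,-168,0],0,255],[[68,-169,0],0,255],[[68,-169,0],0,255]]'; python3 pl.py wrist scene
```

```text
time: 18.15
eef_pos: [0.5153, 0.0277, 0.1737]
tcp_rot: [1.0, 0.022, 0.001, -0.0]
contact_force: [-0.5, 0.5, -1.3]
opening: 0.583
finger_force: 114.0
time: 19.15
eef_pos: [0.5752, 0.1976, 0.1726]
tcp_rot: [1.0, 0.022, -0.0, 0.0]
contact_force: [-0.4, -0.5, -2.1]
opening: 0.585
finger_force: 114.0
tcp [0.5752 0.1976 0.1726] op 0.5846498003982256 ff 114.00429010391235 yaw 2.4788011733507753 F [-0.4 -0.5 -2.1]
wrist 33998 tool-frame rect [45.4 -0.2] [135.2  54.7] 0.3338893949985504 z plane [ 2.39000e-02 -2.00000e-04 -1.97081e+01] deg [ 1.37 -0.01] x ext [-20.8 112.4]
pics/wrist_19.15.png
scene 1497 tool-frame rect [54.8  0.9] [149.  51.] 1.0773751735687256 z plane [ 2.3900e-02  2.4000e-03 -1.9575e+01] deg [1.37 0.14] x ext [-16.4 127.5]
pics/scene_19.15.png
```

```bash
python3 -m crank '[[[0,0,10],0,255],[[0,0,25],0,255],[[0,0,40],0,255],[[0,0,55],0,255],[[0,0,70],0,255],[[0,0,82],0,255],[[0,0,92],0,255],[[0,0,99],0,255],[[0,0,103],0,255],[[0,0,104],0,255]]' ; python3 f.py; python3 pl.py scene
```

```text
time: 20.25
eef_pos: [0.5753, 0.198, 0.0683]
tcp_rot: [1.0, 0.022, -0.0, 0.0]
contact_force: [0.9, 0.3, -2.5]
opening: 0.582
finger_force: 114.0
F [ 0.19 -0.21 -1.43] z [0.5758 0.1981 0.0693] ff 114.00492310523987
tcp [0.5758 0.1981 0.0693] op 0.58355285006096 ff 114.00492310523987 yaw 2.4874046995984718 F [-0.3 -1.  -1.5]
scene 1294 tool-frame rect [56.4  0.2] [145.   49.6] 0.5256328582763672 z plane [ 2.35000e-02 -8.00000e-04 -1.96299e+01] deg [ 1.35 -0.04] x ext [-14. 127.]
pics/scene_20.50.png
```

```bash
ls -t pics/scene_* | head -1; cp $(ls -t pics/scene_*|head -1) pics/cur.png; python3 -c "
import cv2;i=cv2.imread('pics/cur.png');cv2.imwrite('pics/curc.png',cv2.resize(i[190:370,310:520],None,fx=3,fy=3))"
```

```text
pics/scene_20.50.png
```

View pics/curc.png

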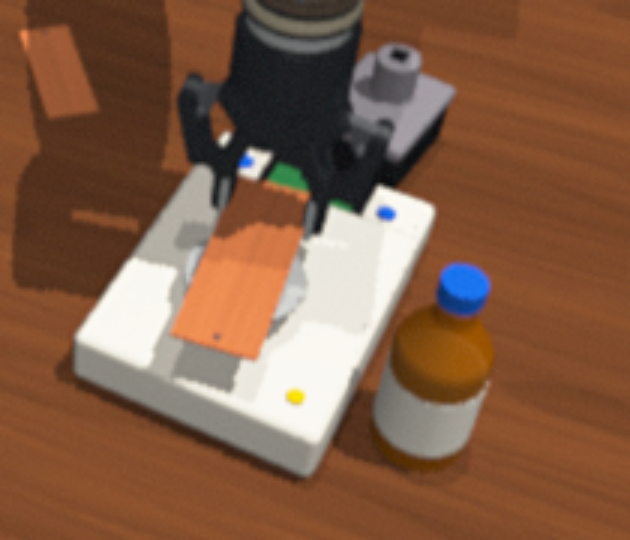

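The plate hovers centred above the pan (crop 245,275), and the fingers are clear of the pack and the bottle. Lowering it the last few millimetres.

```bash
python3 -m crank '[[[0,0,1],0,255],[[0,0,2],0,255],[[0,0,3],0,255],[[0,0,4],0,255],[[0,0,5],0,255],[[0,0,6],0,255],[[0,0,6],0,255]]' ; python3 f.py; python3 -m crank '[[[0,0,1],0,255],[[0,0,2],0,255],[[0,0,2],0,255]]' ; python3 f.py
```

```text
time: 21.25
eef_pos: [0.5752, 0.198, 0.0623]
tcp_rot: [1.0, 0.022, -0.0, 0.0]
contact_force: [0.4, 0.3, -1.1]
opening: 0.588
finger_force: 114.0
F [-0.04  0.24 -1.38] z [0.5754 0.198  0.0626] ff 114.00579571723938
time: 21.8
eef_pos: [0.5752, 0.198, 0.0603]
tcp_rot: [1.0, 0.022, -0.0, 0.0]
contact_force: [0.3, 0.3, -1.6]
opening: 0.587
finger_force: 114.0
F [-0.17  0.12 -1.84] z [0.5753 0.198  0.0606] ff 114.00573492050171
```

```bash
python3 -m crank '[[[0,0,0.5],0,255],[[0,0,1],0,255],[[0,0,1],0,255]]' ; python3 f.py; python3 -m crank '[[[0,0,0.5],0,255],[[0,0,0.5],0,255]]' ; python3 f.py
```

```text
time: 22.35
eef_pos: [0.5754, 0.198, 0.0596]
tcp_rot: [1.0, 0.022, 0.0, -0.0]
contact_force: [0.0, 0.1, -1.5]
opening: 0.585
finger_force: 114.0
F [ 0.29 -0.14 -1.47] z [0.5754 0.198  0.0597] ff 114.01028752326965
time: 22.8
eef_pos: [0.5754, 0.198, 0.0591]
tcp_rot: [1.0, 0.022, 0.0, -0.0]
contact_force: [-0.1, 0.1, -0.8]
opening: 0.585
finger_force: 114.0
F [ 0.28 -0.16 -1.18] z [0.5754 0.198  0.0591] ff 114.01659607887268
```

```bash
python3 -m crank '[[[0,0,0.5],0,255],[[0,0,0.5],0,255]]' ; python3 f.py; python3 -m crank '[[[0,0,0.5],0,255],[[0,0,0.5],0,255]]' ; python3 f.py
```

```text
time: 23.25
eef_pos: [0.5754, 0.198, 0.0585]
tcp_rot: [1.0, 0.022, 0.0, -0.0]
contact_force: [-0.2, 0.3, -1.2]
opening: 0.581
finger_force: 114.0
F [-0.01  0.03 -0.82] z [0.5754 0.198  0.0586] ff 114.02384161949158
time: 23.7
eef_pos: [0.5753, 0.198, 0.0581]
tcp_rot: [1.0, 0.022, 0.0, 0.0]
contact_force: [-0.7, 0.7, 0.1]
opening: 0.585
finger_force: 114.0
F [ 0.14  0.26 -0.62] z [0.5753 0.198  0.0581] ff 114.0335762500763
```

```bash
python3 -m crank '[[[0,0,0.5],0,255],[[0,0,1],0,255],[[0,0,1],0,255]]' ; python3 f.py; python3 -m crank '[[[0,0,0],0,255],[[0,0,0],0,255],[[0,0,0],0,255],[[0,0,0],0,255]]' 20 ; python3 f.py; python3 pl.py scene wrist
```

```text
time: 24.25
eef_pos: [0.5754, 0.198, 0.0573]
tcp_rot: [1.0, 0.022, 0.0, 0.0]
contact_force: [-0.2, -0.5, 0.9]
opening: 0.583
finger_force: 114.1
F [-1.1   0.    1.14] z [0.5753 0.198  0.0572] ff 114.13955569267273
time: 24.9
eef_pos: [0.5753, 0.198, 0.0571]
tcp_rot: [1.0, 0.022, 0.0, 0.0]
contact_force: [-0.2, 0.1, 0.6]
opening: 0.583
finger_force: 114.2
F [-0.66 -0.07  1.66] z [0.5754 0.198  0.0571] ff 114.15295958518982
tcp [0.5754 0.198  0.0571] op 0.5833917524025044 ff 114.15295958518982 yaw 2.4848950566431323 F [-0.5  0.1  1.5]
scene 1291 tool-frame rect [56.5  0.1] [143.9  49.4] 1.0412909984588623 z plane [-5.0000e-04  5.0000e-04 -1.9731e+01] deg [-0.03  0.03] x ext [-12.7 127.2]
pics/scene_25.15.png
wrist 53712 tool-frame rect [45.2 -0.2] [134.2  54.5] 0.4572813808917999 z plane [-8.00000e-04 -3.00000e-04 -1.97485e+01] deg [-0.05 -0.01] x ext [-19.7 111.3]
pics/wrist_25.15.png
```

It now lies flat on the pan under about 3 N. Opening gradually.

```bash
python3 -m crank '[[[0,0,0],0,120],[[0,0,0],0,112],[[0,0,0],0,106],[[0,0,0],0,100],[[0,0,0],0,95],[[0,0,0],0,90],[[0,0,0],0,85],[[0,0,0],0,80],[[0,0,0],0,70],[[0,0,0],0,60]]' 20 ; python3 pl.py scene wrist
```

```text
time: 26.25
eef_pos: [0.5753, 0.198, 0.0571]
tcp_rot: [1.0, 0.022, 0.0, -0.0]
contact_force: [-1.4, 0.1, -0.0]
opening: 0.77
finger_force: 0.0
tcp [0.5753 0.198  0.0571] op 0.7698337947665327 ff 0.0 yaw 2.48135744862992 F [-1.4  0.1 -0. ]
scene 1300 tool-frame rect [56.   0.1] [144.6  49.5] 0.6279302835464478 z plane [ 0.00000e+00 -1.50000e-03 -2.01239e+01] deg [ 0.   -0.09] x ext [-13.  126.8]
pics/scene_26.25.png
wrist 54300 tool-frame rect [45.2 -0.2] [133.9  54.5] 0.42610281705856323 z plane [-5.00000e-04 -3.00000e-04 -2.02211e+01] deg [-0.03 -0.02] x ext [-19.7 111.1]
pics/wrist_26.25.png
```

Released and flat. Opening fully, rising straight up and backing off.

```bash
python3 -m crank '[[[0,0,0],0,30],[[0,0,0],0,0],[[0,0,0],0,0],[[0,0,-5],0,0],[[0,0,-15],0,0],[[0,0,-30],0,0],[[0,0,-50],0,0],[[0,0,-75],0,0],[[0,0,-100],0,0],[[0,0,-100],0,0]]'; python3 -m crank '[[[0,10,0],0,0],[[0,35,0],0,0],[[0,65,0],0,0],[[0,100,0],0,0],[[0,130,0],0,0],[[0,150,0],0,0],[[0,160,0],0,0],[[0,160,0],0,0],[[0,160,0],0,0]]'; python3 - <<'E'
from h import *
for n in("scene","side"):
    c=read_camera(n);P=cloud(c);z=P[...,2];hsv=cv2.cvtColor(c["frame"],cv2.COLOR_BGR2HSV)
    m=(hsv[...,0]>3)&(hsv[...,0]<15)&(hsv[...,1]>120)&(abs(z-.078)<.012)&(abs(P[...,0]-.63)<.1)&(abs(P[...,1]-.2)<.07)
    m=cv2.erode(m.astype(np.uint8),np.ones((2,2)))>0
    q=P[m]*1000;A=np.c_[q[:,:2],np.ones(len(q))];k=np.linalg.lstsq(A,q[:,2],rcond=None)[0]
    print(n,cv2.minAreaRect(q[:,:2].astype(np.float32)),np.median(q[:,2]),'deg',np.degrees(k[:2]))
    if n=='scene': cv2.imwrite('pics/fin.png',c["frame"])
E
```

```text
time: 27.35
eef_pos: [0.5786, 0.1986, 0.1637]
tcp_rot: [1.0, 0.022, 0.005, -0.001]
contact_force: [0.2, 0.8, 1.1]
opening: 0.992
finger_force: 0.0
time: 28.25
eef_pos: [0.5818, 0.0385, 0.1565]
tcp_rot: [1.0, 0.022, -0.001, -0.0]
contact_force: [-0.9, 0.5, -0.6]
opening: 1.002
finger_force: 0.0
scene ((632.3330688476562, 200.8030548095703), (146.1414337158203, 52.41019821166992), 2.1768746376037598) 77.33069482834631 deg [ 0.12126169 -0.26539814]
side ((629.2308349609375, 196.98341369628906), (146.557373046875, 53.31980895996094), 1.1751220226287842) 77.16102301169664 deg [-0.05138086 -0.08261651]
```

View pics/fin.png

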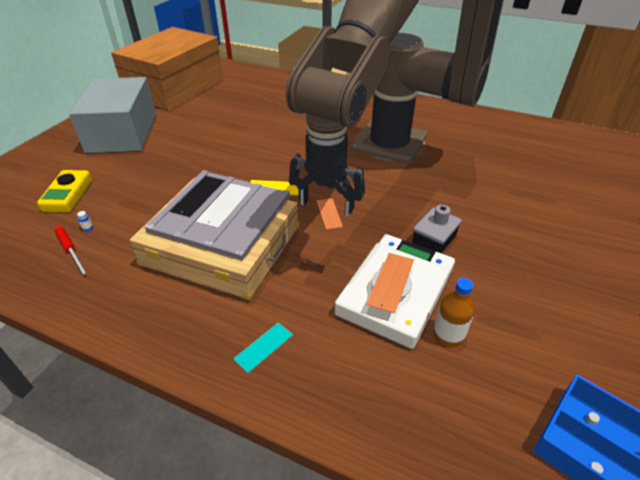

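The plate lies flat and centred on the pan (390,283). The other plates, the bottle and the pack are where they were, and the arm is clear.

```bash
python3 -c "
from plant import ctrl; print(ctrl.sign_off())"
```

```text
the job is handed in; nothing more can be done
None
```

The copper plate lies flat on the balance pan, within about 3 mm of its centre by the cameras, and the job is handed in at about 28 s of robot time; sign-off returned no verdict.

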